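# Put the condiments back in the rack by height

## Task

Put the two wooden mills, the red-capped spice jar and the salt shaker that stand on the worktop back into the four empty compartments of the condiment rack, one to a compartment, so that the whole row steps down in height from the vinegar bottle at one end to the small tin at the other. Set each one down upright on the rack's floor without dropping it, and leave the bottle, the tin and the other things on the worktop where they are.

Things in the scene. Friction and masses are not known exactly. Their poses are not given: they have to be found in the camera images.
- rack: Dark wooden rack, steel side rods, fixed; 478 (y) x 88 (x) x 62 mm. Origin: its centre at worktop height. Six open compartments in a row along its y, centres at x 0, y -195, -117, -39, 39, 117, 195 mm, each 73 mm square, floor at z 12 mm. Dividers 5 mm thick, tops at z 37; rods to z 49. Bottle and tin take the end ones (either way round); the inner four are empty.
- vinegar_bottle: Dark green glass bottle with a black cap, lime-green neck band and pale label, 184 mm high, 60 mm across. Stands in one end compartment of the rack and marks the tall end; stays there. Round; origin: centre of its underside, z up, any yaw.
- tin: Plain pale metal tin with a pull ring, 67 mm high, 66 mm across. Stands in the other end compartment of the rack and marks the low end; stays there. Round; origin: centre of its underside, z up, any yaw.
- tall_mill: The taller of the two wooden mills on the free front worktop, 170 mm high; foot and widest part 58 mm across. Round head 49 mm across from 123 to 159 mm above the underside (grip there), small knob above. Head and body are one piece. About 0.18 kg. Round; origin: centre of its underside, z up, any yaw.
- short_mill: The shorter of the two wooden mills on the free front worktop, 150 mm high; foot and widest part 58 mm across. Round head 50 mm across from 109 to 139 mm above the underside (grip there), small knob above. Head and body are one piece. About 0.18 kg. Round; origin: centre of its underside, z up, any yaw.
- spice_jar: Glass spice jar with a red cap and a red and brown label, on the free worktop (similar jars far back by the hob are not meant), 106 mm high, 45 mm across; the cap, 45 mm across, runs from 85 mm to the top. About 0.11 kg. Round; origin: centre of its underside, z up, any yaw.
- salt_shaker: Clear salt shaker with white salt and a domed light grey cap, 90 mm high. About 44 mm across up to 74 mm above the underside (grip there, 55 to 70 mm up); the domed top above narrows to 34 mm. About 0.1 kg. Round; origin: centre of its underside, z up, any yaw.
- timer: Red and white round kitchen timer, 63 mm across, 46 mm high, loose; leave alone. Origin at the centre of its underside.
- lemon: Lemon, 78 x 55 x 56 mm, loose; leave alone. Origin at the centre of its underside as it lies.
- glass: Small drinking glass, 49 mm across, 62 mm high, loose; leave alone. Origin at the centre of its underside.

How it is judged (in metres and radians):
At the end, for the whole second after the job is handed in: From the vinegar bottle's end: taller mill, shorter mill, spice jar, shaker, each within 20 mm of its compartment's centre (x, y) and 4 mm of its floor, tilt under 0.1 rad, still, released. Bottle and tin upright, moved under 20 mm; timer, lemon, glass under 30 mm (((y of vinegar_bottle in the frame of rack above 0.15 m and y of tall_mill in the frame of rack between 0.097 and 0.137 m and y of short_mill in the frame of rack between 0.019 and 0.059 m and y of spice_jar in the frame of rack between -0.059 and -0.019 m and y of salt_shaker in the frame of rack between -0.137 and -0.097 m) or (y of vinegar_bottle in the frame of rack below -0.15 m and y of tall_mill in the frame of rack between -0.137 and -0.097 m and y of short_mill in the frame of rack between -0.059 and -0.019 m and y of spice_jar in the frame of rack between 0.019 and 0.059 m and y of salt_shaker in the frame of rack between 0.097 and 0.137 m)) and x of tall_mill in the frame of rack between -0.02 and 0.02 m and z of tall_mill in the frame of rack between 0.008 and 0.016 m and angle between each of tall_mill, short_mill, spice_jar, salt_shaker, vinegar_bottle, tin's own z axis and vertical below 0.1 rad and linear speed of each of tall_mill, short_mill, spice_jar, salt_shaker, vinegar_bottle, tin below 0.02 m/s and contact force between the fingers and tall_mill below 0.1 N and x of short_mill in the frame of rack between -0.02 and 0.02 m and z of short_mill in the frame of rack between 0.008 and 0.016 m and contact force between the fingers and short_mill below 0.1 N and x of spice_jar in the frame of rack between -0.02 and 0.02 m and z of spice_jar in the frame of rack between 0.008 and 0.016 m and contact force between the fingers and spice_jar below 0.1 N and x of salt_shaker in the frame of rack between -0.02 and 0.02 m and z of salt_shaker in the frame of rack between 0.008 and 0.016 m and contact force between the fingers and salt_shaker below 0.1 N and distance of each of vinegar_bottle, tin from where it was at the start of the episode below 0.02 m and distance of each of timer, lemon, glass from where it was at the start of the episode below 0.03 m); the robot touches nothing.
It fails at once if one of the four things is dropped or knocked over: it falls faster than 0.7 m/s (a drop of about 25 mm) with no finger on it ((linear speed of tall_mill above 0.7 m/s and contact force between the fingers and tall_mill below 0.05 N) or (linear speed of short_mill above 0.7 m/s and contact force between the fingers and short_mill below 0.05 N) or (linear speed of spice_jar above 0.7 m/s and contact force between the fingers and spice_jar below 0.05 N) or (linear speed of salt_shaker above 0.7 m/s and contact force between the fingers and salt_shaker below 0.05 N)).
It fails at once if the vinegar bottle or the tin is moved by more than 20 mm or tipped by more than 0.3 rad (distance of any of vinegar_bottle, tin from where it was at the start of the episode above 0.02 m or angle between any of vinegar_bottle, tin's own z axis and vertical above 0.3 rad).
It fails at once if the timer, the lemon or the drinking glass is pushed by more than 30 mm (distance of any of timer, lemon, glass from where it was at the start of the episode above 0.03 m).
It also fails if it takes over 109 s, if anything falls off the work surface, if the arm or the gripper's body presses on something with over 40 N, if the wrist force passes 120 N, or if a joint passes its speed limit or range.

## Robot

A 6-joint arm with a two-finger parallel gripper is mounted at the origin on a cart in front of the work surface, level with it; the furniture and walls round the work are solid. World frame = base frame: x ahead of the robot, y to its left, z up, the work surface at z = 0. Lengths are in m, angles in degrees, forces in N, time in s.
With the tool pointing down it reaches from about 0.3 to 0.75 m from the base axis. Payload 8.5 kg.
Tool frame: the origin (TCP) lies at the very end of the fingers, on their centre line; the grasp point (between the pads) lies 19 mm behind it (env.hold_point_z is the distance from the TCP to the grasp point, in m); z points along the fingers, y is the line along which they close (so a half turn about z gives the same grasp; the last joint's range is limited). The gripper opens to 85 mm and grips with 20 to 120 N. Pads are 22 mm wide; open, the fingers measure 114 mm over their backs; the gripper's body (76 mm by 85 mm) begins 54 mm behind the grasp point. The pads swing forward as they close: fully open they stand 13 mm farther back than shut.
Start: joints at [51.148, 21.807, 74.336, -0, 83.858, -12.336], TCP at [0.246, 0.492, 0.231] pointing down, gripper open.
Joint ranges: [-178.18, 178.18], [-50.72, 133.34], [12.68, 142.11], [-81.47, 261.47], [9.98, 163.14], [-165.26, 165.26]. Speed limits (degrees/s): [136.94, 136.94, 180, 180, 180, 180].

## Interface

Orientations are given as a 3x3 rotation matrix whose columns are the frame's x, y, z axes.
In Python, from rig import env, optics gives the robot as it stands.
- The arm moves only by the shell command python3 -m jog 'ROWS' [OPENING] [FORCE]. ROWS is JSON, a list of rows, each an object with "linear": the shift along the tool's x, y, z in units of 40 mm (1.0 is 40 mm), a list of three; "roll": the turn about the tool's z in units of 5 degrees (1.0 is 5 degrees). A call has 1 to 12 rows; each row shifts and turns the commanded pose from where the row before left it, along the tool's axes as they then stand; what a row does not reach is not made up. A row lasts 1/12 s, in which the tool goes at most 41.7 mm and 7.16 degrees, less where a joint would pass 70% of its speed; a pose out of reach is approached as far as the arm can. A call is refused whole if a number of a shift passes 1 or a number of a turn 1, either way. A call with a gripper value outside its range is refused whole. OPENING is the opening, from -1 (shut) to 1 (fully open), set as the call begins (- or left out, the last holds). The fingers move at their own pace and stop on an object; FORCE is the grip in N (left out, the last holds). Time passes only in rows, so rows that do not move let the fingers close. It gives the time, the measured TCP pose, the force, the opening and the grip force at its end, in the units of the state.
- env.observe(): the state, without advancing time (a new reading comes with each control period).
- optics.get_image(name): name is "scene" or "top" or "wrist"; returns the picture (384x512x3 uint8, red, green, blue); there is no depth.
- optics.calibration(name): a dict with "fov_y" (degrees; the focal length in pixels is half the picture's height over the tangent of half this angle, whatever the lens; pixels are square), "cx", "cy" (the principal point, pixels), "T" (4x4, takes a point from camera to world coordinates). Camera axes: x right, y down, z forward; pixel columns grow to the right and rows downward; lengths in m; the calibration is good to about 2 mm. A picture is of the moment at which its call begins: read the wrist's pose just before it. calibration takes no time and is no camera call; for the wrist camera it gives the pose at the moment of the call.
- env.close_job(): hands the job in; it is judged then, once.
The state is a dict: "time_s": time; "q": joint angles; "qvel": joint speeds; "joint_efforts": joint torques, N m; "position": TCP position; "tool_rot": TCP orientation; "ft_force": force on the tool from outside, world axes, zero at the start; "wrist_torque": the same for the moment, N m; "grip_width": finger opening in m; "gripper_force": force on a finger pad.
Only numpy, scipy, OpenCV 4.12 (cv2) and the standard library are available. Lean on these libraries where they do the work, as an engineer would, in place of code of your own. Each camera call takes 0.05 s, during which the arm holds its last target. There are 200 camera calls.

## Working session

There is one attempt and no reset: what is moved stays moved. The work goes in short steps, Python scripts to look and compute and a shell command to move; the robot and the scene stay as the last step left them, time stands still between calls to the robot, and variables do not carry over. Pictures are saved under pics/ and viewed, at most 14 in all, crops included, and the job is handed in when it is done.

```bash
mkdir -p pics; ls; python3 - <<'E'
from rig import env, optics
import cv2,numpy as np
s=env.observe();print(s['time_s'],s['position'],s['tool_rot'],s['grip_width'],env.hold_point_z)
for n in("scene","top"):
    im=optics.get_image(n);c=optics.calibration(n);print(n,c)
    cv2.imwrite(f'pics/{n}0.png',cv2.resize(im[:,:,::-1],(800,600),interpolation=cv2.INTER_CUBIC))
E
```

```text
pics
0.0 [0.24536355 0.49190156 0.230706  ] [[-8.94805632e-01  4.46455005e-01 -8.99854318e-04]
 [ 4.46455822e-01  8.94804912e-01 -1.16975835e-03]
 [ 2.82949593e-04 -1.44845156e-03 -9.99998911e-01]] 0.08574420857202429 0.0187
scene {'fov_y': 54.36568927925781, 'cx': 256.97995387204503, 'cy': 190.8254019681816, 'T': array([[ 5.23953967e-01, -5.67577705e-01,  6.35080931e-01,
        -1.63991398e-01],
       [-8.51746283e-01, -3.49771840e-01,  3.90112714e-01,
        -4.86407987e-01],
       [ 7.14146697e-04, -7.45328927e-01, -6.66696543e-01,
         8.09627820e-01],
       [ 0.00000000e+00,  0.00000000e+00,  0.00000000e+00,
         1.00000000e+00]])}
top {'fov_y': 54.4833027904962, 'cx': 255.3191479320795, 'cy': 191.74719539912178, 'T': array([[-0.02687096, -0.99706648,  0.07166856,  0.49090888],
       [-0.99949121,  0.02803027,  0.01521945, -0.0197058 ],
       [-0.0171837 , -0.07122314, -0.99731238,  1.23806085],
       [ 0.        ,  0.        ,  0.        ,  1.        ]])}
```

View pics/scene0.png

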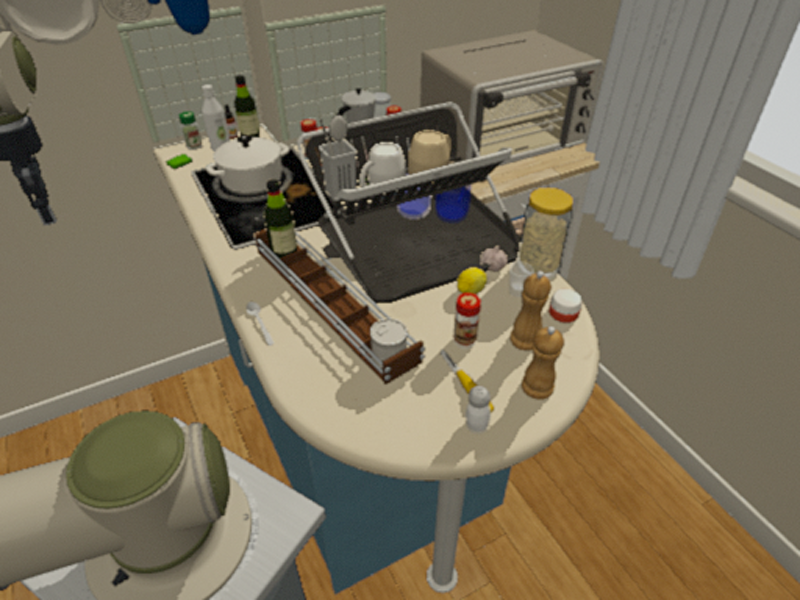

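View pics/top0.png

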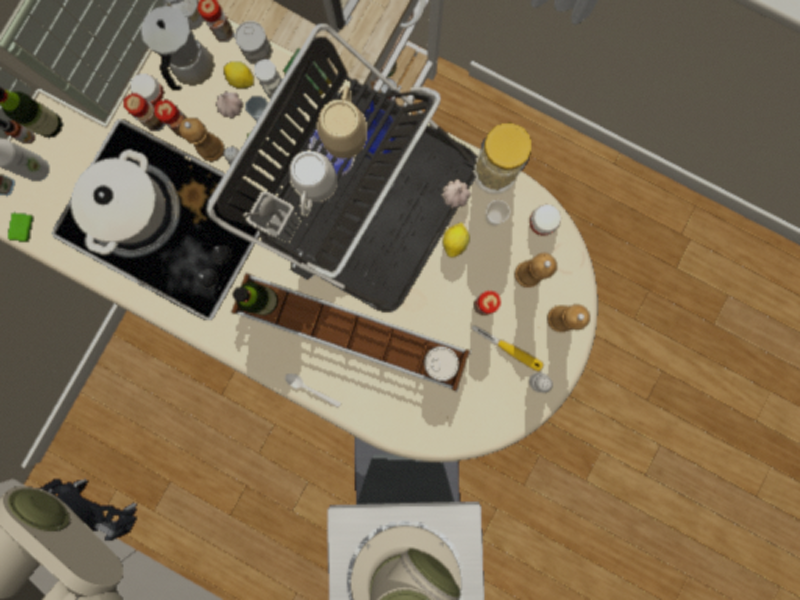

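The scene shows the rack with the bottle at the far-left end (top view 255,297) and the tin at the right end (441,364). The two mills are at (537,268) and (570,317), the jar at (488,302) and the shaker at (541,383). Next I'll take enlarged crops.

```bash
python3 - <<'E'
import cv2,numpy as np
from rig import optics
t=optics.get_image("top")[:,:,::-1];s=optics.get_image("scene")[:,:,::-1]
cv2.imwrite('pics/raw_t.png',t);cv2.imwrite('pics/raw_s.png',s)
def crop(im,x,y,w,h,k,f):
    o=cv2.resize(im[y:y+h,x:x+w],None,fx=k,fy=k,interpolation=cv2.INTER_CUBIC)
    for i in range(0,w,10): cv2.line(o,(i*k,0),(i*k,12 if i%50 else 25),(255,0,255),1); cv2.putText(o,str(x+i),(i*k,20),0,.35,(255,0,255))if i%20==0 else 0
    for i in range(0,h,10): cv2.line(o,(0,i*k),(12,i*k),(255,0,255),1);cv2.putText(o,str(y+i),(10,i*k+4),0,.35,(255,0,255))if i%20==0 else 0
    cv2.imwrite(f,o)
crop(t,280,120,110,140,4,'pics/ct.png')
crop(s,275,150,110,130,4,'pics/cs.png')
crop(t,145,170,160,85,5,'pics/cr.png')
E
```

```text
(no output)
```

View pics/ct.png

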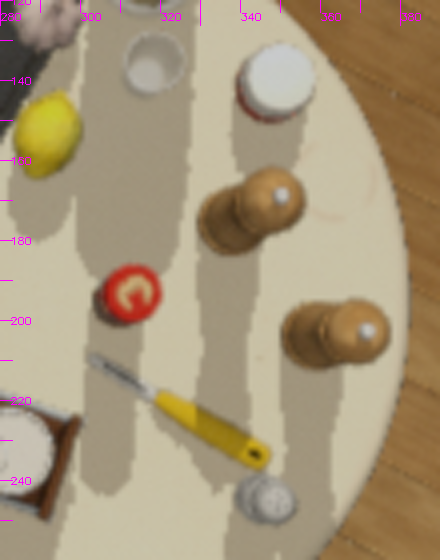

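View pics/cs.png

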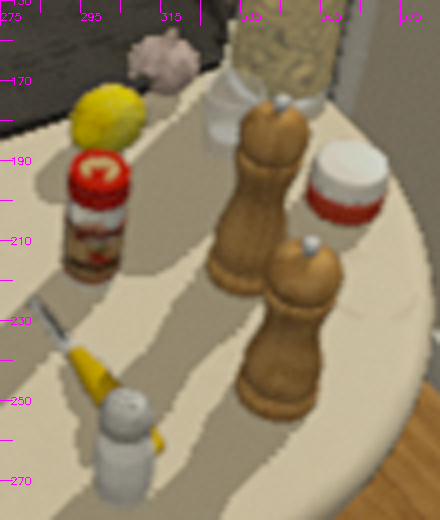

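View pics/cr.png

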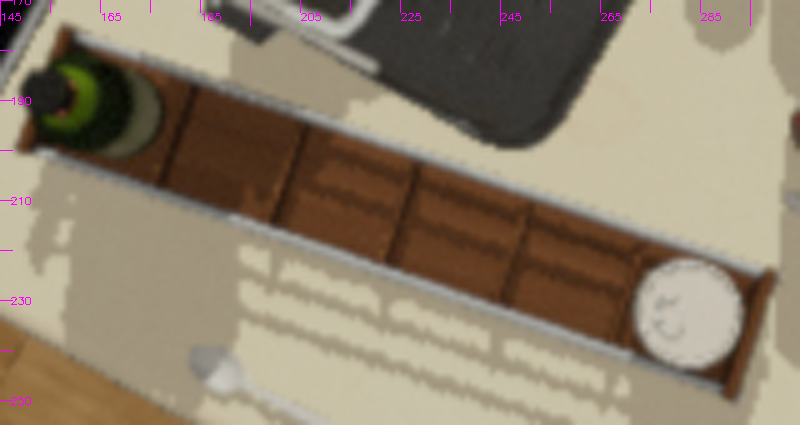

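```bash
cat > h.py <<'E'
import numpy as np
from rig import optics
C={n:optics.calibration(n) for n in("scene","top")}
def ray(n,u,v,c=None):
    c=c or C[n];f=192/np.tan(np.radians(c['fov_y']/2))
    d=c['T'][:3,:3]@np.array([(u-c['cx'])/f,(v-c['cy'])/f,1]);return c['T'][:3,3],d/np.linalg.norm(d)
def onz(n,u,v,z,c=None):
    o,d=ray(n,u,v,c);return o+d*(z-o[2])/d[2]
def tri(obs):
    A=0;b=0
    for o,d in obs:
        P=np.eye(3)-np.outer(d,d);A=A+P;b=b+P@o
    p=np.linalg.solve(A,b);return p,[np.linalg.norm((np.eye(3)-np.outer(d,d))@(p-o)) for o,d in obs]
def proj(n,p,c=None):
    c=c or C[n];f=192/np.tan(np.radians(c['fov_y']/2))
    q=c['T'][:3,:3].T@(np.asarray(p)-c['T'][:3,3]);return q[:2]/q[2]*f+[c['cx'],c['cy']]
E
python3 - <<'E'
from h import *
from scipy.optimize import least_squares
np.set_printoptions(precision=4,suppress=True)
for n,t,s,h in [("A",(347.7+2.3,168.7),(345.5,175),.165),("B",(371.5,202.5),(352.7,210.5),.145),("jar",(313.5,193.3),(299.8,190.7),.106),("salt",(347,244.3),(306.8,250),.09)]:
    print(n,*tri([ray("top",*t),ray("scene",*s)]),onz("top",*t,h),onz("scene",*s,h))
P=[((772,275),(.044,-.239,.062)),((733,395),(-.044,-.239,.062)),((65,30),(.044,.239,.062)),((22,150),(-.044,.239,.062))]
for k,(a,b) in enumerate([((195,85),(163,187)),((305,125),(272,222)),((417,162),(388,265)),((530,205),(505,303)),((640,245),(620,345))]):
    y=.156-.078*k;P+=[(a,(.0365,y,.037)),(b,(-.0365,y,.037))]
def W(p,q):
    c,s=np.cos(p[2]),np.sin(p[2]);return [p[0]+c*q[0]-s*q[1],p[1]+s*q[0]+c*q[1],q[2]]
def r(p): return np.concatenate([proj("top",W(p,q))-(145+a[0]/5,170+a[1]/5) for a,q in P])
o=least_squares(r,[.45,.1,0],loss='soft_l1');p=o.x
print(p,np.degrees(p[2]));print(r(p).reshape(-1,2))
for y in(.195,.117,.039,-.039,-.117,-.195):print(y,W(p,(0,y,0)))
print("tin",onz("top",145+690/5,170+312/5,.067),"lemon",onz("top",292,154,.03),"glass",onz("top",318.5,136,.06),"timer",onz("top",348,140,.046))
E
```

```text
A [ 0.6275 -0.2793  0.1668] [np.float64(0.0016796116982256012), np.float64(0.0016796116982256129)] [ 0.627  -0.2782  0.165 ] [ 0.6311 -0.2801  0.165 ]
B [ 0.5289 -0.3414  0.1475] [np.float64(0.0011241065871158602), np.float64(0.0011241065871159508)] [ 0.5285 -0.341   0.145 ] [ 0.5323 -0.3417  0.145 ]
jar [ 0.5628 -0.1791  0.1122] [np.float64(0.0012901642450097635), np.float64(0.0012901642450097765)] [ 0.5626 -0.1788  0.106 ] [ 0.5702 -0.1774  0.106 ]
salt [ 0.4054 -0.28    0.082 ] [np.float64(0.0015456517681594777), np.float64(0.0015456517681593867)] [ 0.4053 -0.2768  0.09  ] [ 0.4002 -0.2835  0.09  ]
[ 0.5122  0.0969 -0.3587] -20.552835878026013
[[ 1.6294 -0.8166]
 [ 0.4598  1.9325]
 [ 0.5027 -0.9021]
 [-0.3789  1.1954]
 [-0.2302 -0.5936]
 [-1.4568  0.3003]
 [ 0.3791 -0.8004]
 [-0.5821  1.1772]
 [ 0.7039 -0.3674]
 [-0.9912  0.4945]
 [ 0.9452 -1.0943]
 [-1.4831  0.8525]
 [ 1.9037 -1.1807]
 [-1.457   0.4515]]
0.195 [np.float64(0.5806165317121124), np.float64(0.2794919599940536), 0]
0.117 [np.float64(0.553232994188606), np.float64(0.20645675017920656), 0]
0.039 [np.float64(0.5258494566650997), np.float64(0.13342154036435958), 0]
-0.039 [np.float64(0.49846591914159344), np.float64(0.06038633054951259), 0]
-0.117 [np.float64(0.47108238161808713), np.float64(-0.012648879265334395), 0]
-0.195 [np.float64(0.44369884409458077), np.float64(-0.0856840890801814), 0]
tin [ 0.4455 -0.0848  0.067 ] lemon [ 0.6979 -0.1244  0.03  ] glass [ 0.7482 -0.2082  0.06  ] timer [ 0.7353 -0.3047  0.046 ]
```

A is the tall mill (top at about 0.167 m), B the short one (about 0.147 m). Before moving I need to know how close the drainer is to the rack.

```bash
python3 - <<'E'
import cv2,numpy as np
from h import *
t=cv2.imread('pics/raw_t.png');s=cv2.imread('pics/raw_s.png')
R=np.array([[.936,.351],[-.351,.936]])
# annotate finger corridor at release (z .134 tips, +-48mm) and gripper body (z .21, 43x43) for slots
for im,n in((t,'top'),(s,'scene')):
    for sx in((.5532,.2065),(.5258,.1334)):
        for z,a,b,col in((.134,.048,.011,(0,0,255)),(.21,.043,.043,(255,0,255))):
            pts=[proj(n,[*(np.array(sx)+R@np.array(q)),z]) for q in((a,b),(-a,b),(-a,-b),(a,-b))]
            cv2.polylines(im,[np.round(np.array(pts)*8).astype(int)],True,col,1,shift=3)
a=cv2.resize(t[110:240,130:260],(400,400));b=cv2.resize(s[60:190,140:270],(400,400))
cv2.imwrite('pics/dr.png',np.hstack([a,b]))
E
```

```text
(no output)
```

View pics/dr.png

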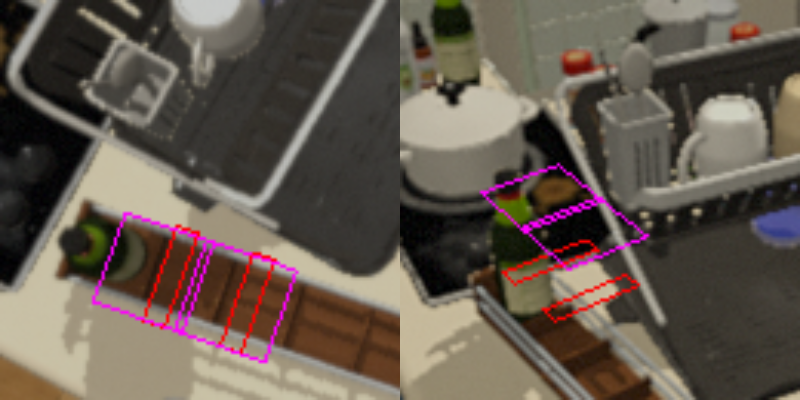

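The corridor beside the drainer is clear. First turn the tool so its fingers close across the row.

```bash
cat > go.py <<'E'
import sys,numpy as np
from rig import env
s=env.observe();R=s['tool_rot'];t=np.array([float(a) for a in sys.argv[1:4]])
d=R.T@(t-s['position'])
yaw=np.degrees(np.arctan2(R[1,1],R[0,1]))
print('t',round(s['time_s'],2),'pos',s['position'].round(4),'units',(d/.04).round(3),'yaw_y',yaw.round(2),'roll units',((yaw+20.55)/5).round(2),'w',round(s['grip_width'],4),'q6',s['q'][5].round(1))
E
python3 -m jog '[{"linear":[0,0,0],"roll":1},{"linear":[0,0,0],"roll":1},{"linear":[0,0,0],"roll":1},{"linear":[0,0,0],"roll":1},{"linear":[0,0,0],"roll":1},{"linear":[0,0,0],"roll":1},{"linear":[0,0,0],"roll":1},{"linear":[0,0,0],"roll":1},{"linear":[0,0,0],"roll":1}]' 1 40
python3 -m jog '[{"linear":[0,0,0],"roll":1},{"linear":[0,0,0],"roll":1},{"linear":[0,0,0],"roll":1},{"linear":[0,0,0],"roll":1},{"linear":[0,0,0],"roll":1},{"linear":[0,0,0],"roll":1},{"linear":[0,0,0],"roll":1},{"linear":[0,0,0],"roll":0.8},{"linear":[0,0,0],"roll":0}]'
python3 go.py 0.50 -0.20 0.27
```

```text
time_s: 0.95
position: [0.2455, 0.4921, 0.2311]
tool_rot: [[-0.313, 0.95, -0.0], [0.95, 0.313, -0.0], [-0.0, -0.0, -1.0]]
ft_force: [0.6, 0.6, -0.9]
grip_width: 0.0855
gripper_force: 0.0
time_s: 1.7
position: [0.2455, 0.4921, 0.2311]
tool_rot: [[0.353, 0.936, -0.0], [0.936, -0.353, -0.0], [-0.0, -0.0, -1.0]]
ft_force: [-0.7, -0.8, -0.1]
grip_width: 0.0858
gripper_force: 0.0
t 1.7 pos [0.2455 0.4921 0.2311] units [-13.945  12.057  -0.967] yaw_y -20.66 roll units -0.02 w 0.0858 q6 71.8
```

```bash

python3 -m jog '[{"linear":[-0.7,0.6,-0.1]},{"linear":[-0.7,0.6,-0.1]},{"linear":[-0.7,0.6,-0.1]},{"linear":[-0.7,0.6,-0.1]},{"linear":[-0.7,0.6,-0.1]},{"linear":[-0.7,0.6,-0.1]},{"linear":[-0.7,0.6,-0.1]},{"linear":[-0.7,0.6,-0.1]},{"linear":[-0.7,0.6,-0.1]},{"linear":[-0.7,0.6,-0.1]}]' >/dev/null
python3 -m jog '[{"linear":[-0.7,0.6,0]},{"linear":[-0.7,0.6,0]},{"linear":[-0.7,0.6,0]},{"linear":[-0.7,0.6,0]},{"linear":[-0.7,0.6,0]},{"linear":[-0.7,0.6,0]},{"linear":[-0.7,0.6,0]},{"linear":[-0.7,0.6,0]},{"linear":[-0.7,0.6,0]},{"linear":[-0.7,0.6,0]},{"linear":[0,0,0]},{"linear":[0,0,0]}]' >/dev/null
python3 go.py 0.6275 -0.279 0.27
python3 - <<'E'
from rig import env,optics
import cv2,pickle
c=optics.calibration("wrist");im=optics.get_image("wrist")[:,:,::-1]
cv2.imwrite('pics/raw_w1.png',im);pickle.dump(c,open('w1.pkl','wb'))
cv2.imwrite('pics/w1.png',cv2.resize(im,(768,576),interpolation=cv2.INTER_CUBIC))
print(c['T'].round(3),c['fov_y'])
E
```

```text
t 1.7 pos [0.2455 0.4921 0.2311] units [-14.669  15.737  -0.968] yaw_y -20.66 roll units -0.02 w 0.0858 q6 71.8
[[ 0.936 -0.34  -0.092  0.269]
 [-0.352 -0.903 -0.245  0.553]
 [-0.     0.262 -0.965  0.374]
 [ 0.     0.     0.     1.   ]] 66.3148333856172invalid input
invalid input
```

View pics/w1.png

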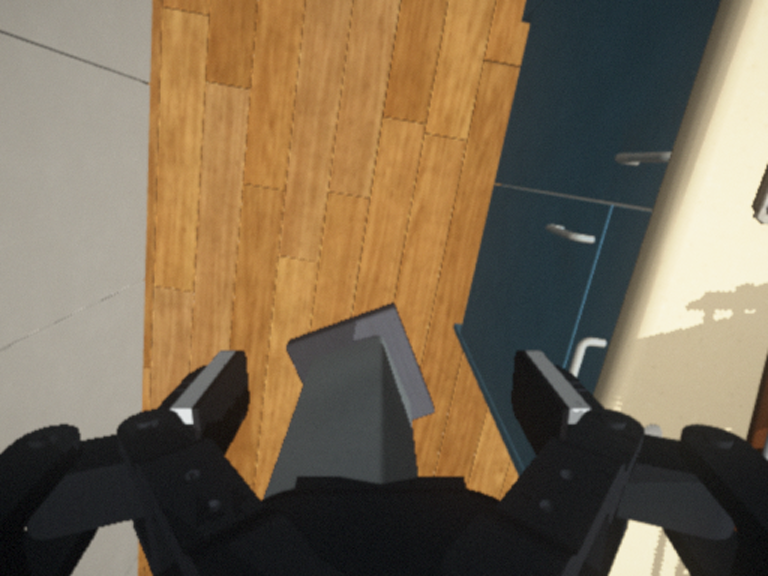

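The moves were refused because each row needs a roll value. The picture shows only floor and the worktop edge.

```bash

python3 -m jog '[{"linear":[-0.7,0.6,-0.1],"roll":0},{"linear":[-0.7,0.6,-0.1],"roll":0},{"linear":[-0.7,0.6,-0.1],"roll":0},{"linear":[-0.7,0.6,-0.1],"roll":0},{"linear":[-0.7,0.6,-0.1],"roll":0},{"linear":[-0.7,0.6,-0.1],"roll":0},{"linear":[-0.7,0.6,-0.1],"roll":0},{"linear":[-0.7,0.6,-0.1],"roll":0},{"linear":[-0.7,0.6,-0.1],"roll":0},{"linear":[-0.7,0.6,-0.1],"roll":0}]' >/dev/null
python3 -m jog '[{"linear":[-0.7,0.6,0],"roll":0},{"linear":[-0.7,0.6,0],"roll":0},{"linear":[-0.7,0.6,0],"roll":0},{"linear":[-0.7,0.6,0],"roll":0},{"linear":[-0.7,0.6,0],"roll":0},{"linear":[-0.7,0.6,0],"roll":0},{"linear":[-0.7,0.6,0],"roll":0},{"linear":[-0.7,0.6,0],"roll":0},{"linear":[-0.7,0.6,0],"roll":0},{"linear":[-0.7,0.6,0],"roll":0},{"linear":[-0.7,0.6,0],"roll":0},{"linear":[0,0,0],"roll":0}]' >/dev/null
python3 go.py 0.6275 -0.279 0.27
```

```text
t 3.58 pos [ 0.5125 -0.2406  0.2698] units [ 0.115  3.029 -0.006] yaw_y -20.61 roll units -0.01 w 0.0851 q6 -16.5
```

```bash

python3 -m jog '[{"linear":[-0.6,0.6,-0.3],"roll":0},{"linear":[-0.6,0.6,-0.3],"roll":0},{"linear":[-0.6,0.6,-0.3],"roll":0},{"linear":[0,0,0],"roll":0},{"linear":[0,0,0],"roll":0}]' >/dev/null
python3 - <<'E'
from rig import env,optics
import cv2,pickle
s=env.observe();print(s['position'])
c=optics.calibration("wrist");im=optics.get_image("wrist")[:,:,::-1]
pickle.dump(c,open('w2.pkl','wb'))
cv2.imwrite('pics/w2.png',cv2.resize(im,(768,576),interpolation=cv2.INTER_CUBIC))
E
```

```text
[ 0.55392893 -0.32903332  0.30660232]
```

View pics/w2.png

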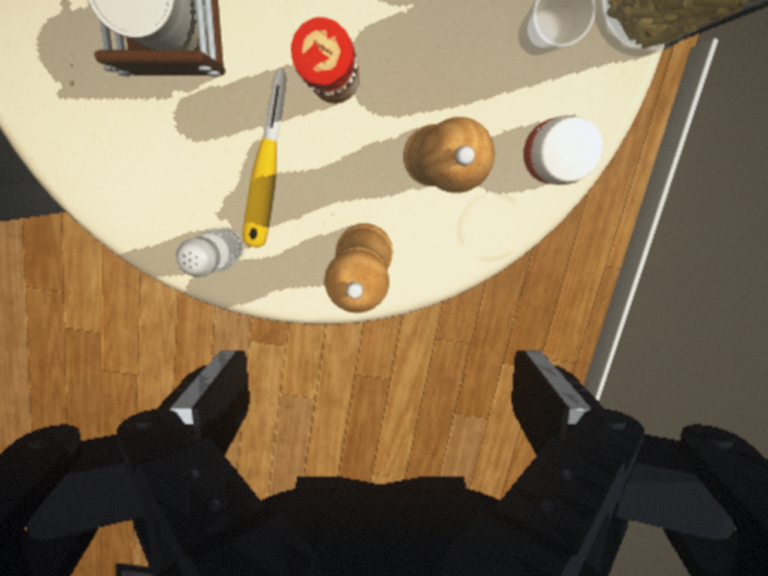

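All four are visible: tall mill knob (465,156), short mill knob (355,290), jar cap (323,52), shaker top (197,257). Combine these with the top view.

```bash

python3 - <<'E'
from h import *
import pickle
np.set_printoptions(precision=4,suppress=True)
c=pickle.load(open('w2.pkl','rb'))
for n,t,s,w,h in [("A",(350.2,168.4),(345.3,174.8),(465,156),.167),("B",(371.4,202.3),(352.5,210.2),(355,290),.147),("jar",(313.2,193),(299.6,190.4),(323,52),.106),("salt",(346.8,244),(306.6,250),(197,257),.088)]:
    w=np.array(w)/1.5-.2
    r=[ray("top",*t),ray("scene",*s),ray("w",*w,c)]
    print(n,tri(r)[0],tri([r[0],r[2]])[0],'z-known top',onz("top",*t,h)[:2],'wrist',onz("w",*w,h,c)[:2],'scene',onz("scene",*s,h)[:2])
# feet in wrist image (contact outer contours, foot axis approx)
E
python3 go.py 0.627 -0.279 0.30
```

```text
A [ 0.6277 -0.2799  0.1675] [ 0.6297 -0.2818  0.1531] z-known top [ 0.6276 -0.2784] wrist [ 0.6275 -0.2813] scene [ 0.6291 -0.2799]
B [ 0.5296 -0.3413  0.1478] [ 0.529  -0.3431  0.1404] z-known top [ 0.529  -0.3402] wrist [ 0.5298 -0.3425] scene [ 0.531  -0.3413]
jar [ 0.565  -0.1795  0.1099] [ 0.5648 -0.1792  0.0956] z-known top [ 0.5635 -0.178 ] wrist [ 0.5658 -0.1817] scene [ 0.571  -0.1763]
salt [ 0.4054 -0.2811  0.0824] [ 0.404  -0.2818  0.0778] z-known top [ 0.4061 -0.2767] wrist [ 0.4073 -0.2841] scene [ 0.4015 -0.2825]
t 4.05 pos [ 0.5536 -0.3278  0.3066] units [1.784 1.293 0.165] yaw_y -20.44 roll units 0.02 w 0.0853 q6 -20.7
```

```bash

python3 -m jog '[{"linear":[0.6,0.44,0],"roll":0},{"linear":[0.6,0.44,0],"roll":0},{"linear":[0.55,0.45,0],"roll":0},{"linear":[0,0,0.5],"roll":0},{"linear":[0,0,0.5],"roll":0},{"linear":[0,0,0],"roll":0},{"linear":[0,0,0],"roll":0}]' >/dev/null
python3 go.py 0.628 -0.280 0.122
```

```text
t 4.63 pos [ 0.6275 -0.2798  0.267 ] units [-0.004  0.022  3.626] yaw_y -20.43 roll units 0.02 w 0.0859 q6 -13.4
```

```bash

python3 -m jog '[{"linear":[0,0,0.6],"roll":0},{"linear":[0,0,0.6],"roll":0},{"linear":[0,0,0.6],"roll":0},{"linear":[0,0,0.6],"roll":0},{"linear":[0,0,0.6],"roll":0},{"linear":[0,0,0.4],"roll":0},{"linear":[0,0,0.2],"roll":0},{"linear":[0,0,0],"roll":0},{"linear":[0,0,0],"roll":0}]'
python3 go.py 0.628 -0.280 0.122
python3 -m jog '[{"linear":[0,0,0],"roll":0},{"linear":[0,0,0],"roll":0},{"linear":[0,0,0],"roll":0},{"linear":[0,0,0],"roll":0},{"linear":[0,0,0],"roll":0},{"linear":[0,0,0],"roll":0},{"linear":[0,0,0],"roll":0},{"linear":[0,0,0],"roll":0},{"linear":[0,0,0],"roll":0},{"linear":[0,0,0],"roll":0},{"linear":[0,0,0],"roll":0},{"linear":[0,0,0],"roll":0}]' -1 40
python3 go.py 0.628 -0.280 0.122
```

```text
time_s: 5.38
position: [0.6285, -0.2813, 0.125]
tool_rot: [[0.35, 0.937, 0.002], [0.937, -0.35, -0.001], [-0.001, 0.002, -1.0]]
ft_force: [0.6, 0.1, 0.6]
grip_width: 0.0857
gripper_force: 0.0
t 5.38 pos [ 0.6285 -0.2813  0.125 ] units [ 0.026 -0.023  0.075] yaw_y -20.51 roll units 0.01 w 0.0857 q6 -13.4
time_s: 6.38
position: [0.6284, -0.2811, 0.1248]
tool_rot: [[0.35, 0.937, 0.002], [0.937, -0.35, -0.001], [-0.0, 0.002, -1.0]]
ft_force: [-1.4, 0.9, 6.1]
grip_width: 0.0468
gripper_force: 41.0
t 6.38 pos [ 0.6284 -0.2811  0.1248] units [ 0.023 -0.02   0.071] yaw_y -20.51 roll units 0.01 w 0.0468 q6 -13.4
```

```bash

python3 -m jog '[{"linear":[0,0,-0.2],"roll":0},{"linear":[0,0,-0.4],"roll":0},{"linear":[0,0,-0.6],"roll":0},{"linear":[0,0,-0.6],"roll":0},{"linear":[0,0,-0.6],"roll":0},{"linear":[0,0,-0.6],"roll":0},{"linear":[0,0,0],"roll":0},{"linear":[0,0,0],"roll":0}]'
python3 go.py 0.5532 0.2065 0.2448
python3 - <<'E'
from rig import env,optics
import cv2,pickle
c=optics.calibration("wrist");im=optics.get_image("wrist")[:,:,::-1]
pickle.dump(c,open('w3.pkl','wb'))
cv2.imwrite('pics/w3.png',cv2.resize(im,(768,576),interpolation=cv2.INTER_CUBIC))
E
```

```text
time_s: 7.05
position: [0.6282, -0.281, 0.2442]
tool_rot: [[0.35, 0.937, 0.002], [0.937, -0.35, -0.001], [-0.0, 0.002, -1.0]]
ft_force: [-0.6, -0.2, -3.8]
grip_width: 0.0469
gripper_force: 41.7
t 7.05 pos [ 0.6282 -0.281   0.2442] units [10.758 -6.027 -0.031] yaw_y -20.52 roll units 0.01 w 0.0469 q6 -13.4
```

View pics/w3.png

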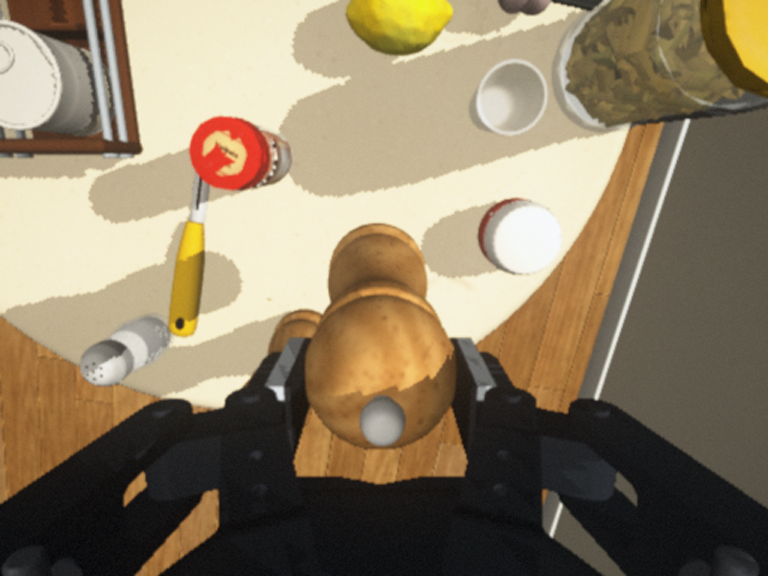

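The tall mill is held, upright in the pads, knob at (381,418). Now check how far it sits from the tool axis and the remaining path.

```bash

python3 - <<'E'
from h import *
import pickle
from rig import env
c=pickle.load(open('w3.pkl','rb'));s=env.observe()
p=onz("w",381/1.5-.2,418/1.5-.2,s['position'][2]+.0425,c)
print((s['tool_rot'].T@(p-s['position']))*1e3)
p=onz("w",380/1.5-.2,232/1.5-.2,s['position'][2]-.1248+.01,c) # rear foot edge
print((s['tool_rot'].T@(p-s['position']))*1e3)
E
```

```text
[  1.28167774   0.61702405 -42.50044866]
[ 26.72859528   0.8278993  114.80701565]
```

```bash

python3 -m jog '[{"linear":[0,0,-0.5],"roll":0},{"linear":[0.1,-0.3,-0.5],"roll":0},{"linear":[0.4,-0.6,0],"roll":0},{"linear":[0.5,-0.7,0],"roll":0},{"linear":[0.5,-0.7,0],"roll":0},{"linear":[0.5,-0.7,0],"roll":0},{"linear":[0.5,-0.7,0],"roll":0},{"linear":[0.5,-0.7,0],"roll":0},{"linear":[0.5,-0.7,0],"roll":0},{"linear":[0.5,-0.6,0],"roll":0},{"linear":[0.6,-0.3,0],"roll":0}]' >/dev/null
python3 go.py 0.5532 0.2065 0.2448
python3 -m jog '[{"linear":[0.7,0,0],"roll":0},{"linear":[0.7,0,0],"roll":0},{"linear":[0.7,0,0],"roll":0},{"linear":[0.7,0,0],"roll":0},{"linear":[0.7,0,0],"roll":0},{"linear":[0.7,0,0],"roll":0},{"linear":[0.7,0,0],"roll":0},{"linear":[0.5,0,0],"roll":0},{"linear":[0.3,0,0],"roll":0},{"linear":[0,0,0],"roll":0},{"linear":[0,0,0],"roll":0}]' >/dev/null
python3 go.py 0.5532 0.2065 0.2448
```

```text
t 8.02 pos [ 0.4649 -0.0229  0.282 ] units [6.146 0.058 0.928] yaw_y -20.54 roll units 0.0 w 0.0467 q6 3.1
t 8.93 pos [0.5473 0.1887 0.2822] units [ 0.47  -0.015  0.934] yaw_y -20.49 roll units 0.01 w 0.0468 q6 27.8
```

```bash

python3 -m jog '[{"linear":[0.3,0,0.3],"roll":0},{"linear":[0.14,0,0.5],"roll":0},{"linear":[0,0,0.5],"roll":0},{"linear":[0,0,0.5],"roll":0},{"linear":[0,0,0.1],"roll":0},{"linear":[0,0,0],"roll":0},{"linear":[0,0,0],"roll":0},{"linear":[0,0,0],"roll":0}]' >/dev/null
python3 go.py 0.5532 0.2065 0.1368
python3 - <<'E'
from h import *
from rig import env,optics
import cv2,pickle
c=optics.calibration("wrist");im=optics.get_image("wrist")[:,:,::-1].copy()
pickle.dump(c,open('w4.pkl','wb'))
im=cv2.resize(im,(768,576),interpolation=cv2.INTER_CUBIC)
a=np.radians(-20.55)
for y in(.2365,.2315,.1585,.1535,.0805,.0755):
  for z,col in((.037,(255,0,255)),):
    pp=[np.round((proj("w",[.5122+np.cos(a)*x-np.sin(a)*y,.0969+np.sin(a)*x+np.cos(a)*y,z],c)+.2)*1.5).astype(int) for x in(-.0365,.0365)]
    cv2.line(im,tuple(pp[0]),tuple(pp[1]),col,1)
for x in (-.0365,.0365):
    pp=[np.round((proj("w",[.5122+np.cos(a)*x-np.sin(a)*y,.0969+np.sin(a)*x+np.cos(a)*y,.012],c)+.2)*1.5).astype(int) for y in(.08,.2315)]
    cv2.line(im,tuple(pp[0]),tuple(pp[1]),(255,255,0),1)
cv2.imwrite('pics/w4.png',im)
E
```

```text
t 9.6 pos [0.5544 0.2054 0.2086] units [ 0.014 -0.041  1.796] yaw_y -20.54 roll units 0.0 w 0.0468 q6 29.4
```

View pics/w4.png

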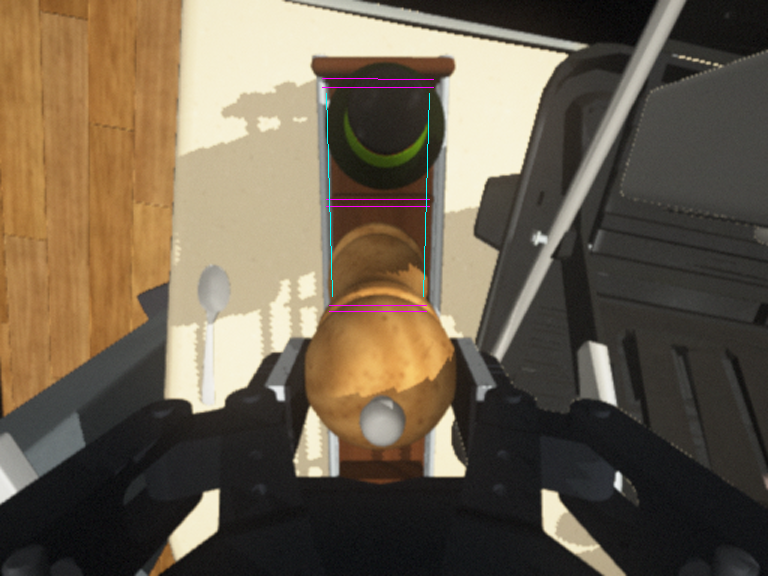

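Tall mill hangs over the right compartment, with the overlay near the divider (380,200). I'll magnify this to refine the rack pose.

```bash

python3 - <<'E'
import cv2
im=cv2.imread('pics/w4.png')[40:310,290:480]
cv2.imwrite('pics/w4c.png',cv2.resize(im,None,fx=2.2,fy=2.2,interpolation=cv2.INTER_CUBIC))
E
```

```text
(no output)
```

View pics/w4c.png

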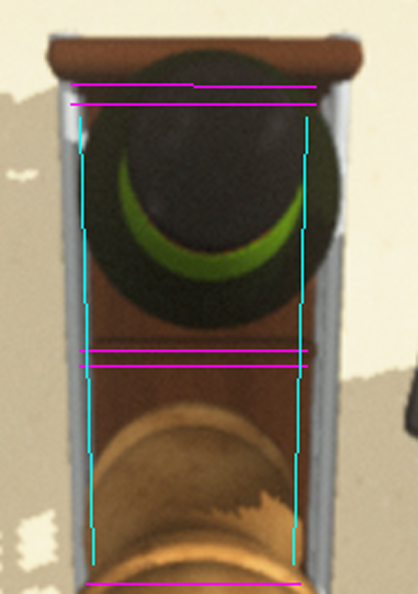

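```bash

python3 -m jog '[{"linear":[0.05,0.01,0.2],"roll":0},{"linear":[0,0,0.4],"roll":0},{"linear":[0,0,0.4],"roll":0},{"linear":[0,0,0.3],"roll":0},{"linear":[0,0,0.2],"roll":0},{"linear":[0,0,0.15],"roll":0},{"linear":[0,0,0],"roll":0},{"linear":[0,0,0],"roll":0}]'
python3 go.py 0.5554 0.2078 0.1368
```

```text
time_s: 10.32
position: [0.5551, 0.2073, 0.1416]
tool_rot: [[0.35, 0.937, 0.001], [0.937, -0.35, 0.0], [0.0, 0.0, -1.0]]
ft_force: [0.1, 0.6, -1.3]
grip_width: 0.0467
gripper_force: 42.3
t 10.32 pos [0.5551 0.2073 0.1416] units [0.014 0.002 0.121] yaw_y -20.52 roll units 0.01 w 0.0467 q6 29.6
```

```bash

python3 -m jog '[{"linear":[0,0,0.06],"roll":0},{"linear":[0,0,0.06],"roll":0},{"linear":[0,0,0],"roll":0},{"linear":[0,0,0],"roll":0}]'
python3 go.py 0.5554 0.2078 0.1368
```

```text
time_s: 10.65
position: [0.5552, 0.2073, 0.137]
tool_rot: [[0.35, 0.937, 0.001], [0.937, -0.35, 0.0], [0.001, 0.001, -1.0]]
ft_force: [0.2, 0.2, -0.3]
grip_width: 0.0467
gripper_force: 42.5
t 10.65 pos [0.5552 0.2073 0.137 ] units [0.015 0.    0.004] yaw_y -20.52 roll units 0.01 w 0.0467 q6 29.6
```

```bash

python3 -m jog '[{"linear":[0,0,0.05],"roll":0},{"linear":[0,0,0],"roll":0},{"linear":[0,0,0],"roll":0}]' | grep -E "pos|ft"
python3 -m jog '[{"linear":[0,0,0.04],"roll":0},{"linear":[0,0,0],"roll":0},{"linear":[0,0,0],"roll":0}]' | grep -E "pos|ft"
```

```text
position: [0.5556, 0.2077, 0.1368]
ft_force: [-3.1, 1.1, 12.5]
position: [0.5558, 0.2079, 0.1367]
ft_force: [-4.7, 0.2, 22.2]
```

Contact with the floor felt; ease off and release.

```bash

python3 -m jog '[{"linear":[0,0,-0.08],"roll":0},{"linear":[0,0,0],"roll":0}]' | grep -E "pos|ft"
python3 -m jog '[{"linear":[0,0,0],"roll":0},{"linear":[0,0,0],"roll":0},{"linear":[0,0,0],"roll":0},{"linear":[0,0,0],"roll":0},{"linear":[0,0,0],"roll":0},{"linear":[0,0,0],"roll":0}]' 0.6
python3 -m jog '[{"linear":[0,0,-0.3],"roll":0},{"linear":[0,0,-0.6],"roll":0},{"linear":[0,0,-0.8],"roll":0},{"linear":[0,0,-0.9],"roll":0},{"linear":[0,0,-0.9],"roll":0},{"linear":[0,0,0],"roll":0},{"linear":[0,0,0],"roll":0}]' >/dev/null
python3 go.py 0.5297 -0.3415 0.27
```

```text
position: [0.5551, 0.2073, 0.1369]
ft_force: [-0.4, 0.6, 0.7]
time_s: 11.82
position: [0.5549, 0.2072, 0.136]
tool_rot: [[0.351, 0.937, -0.0], [0.937, -0.351, -0.0], [-0.0, -0.0, -1.0]]
ft_force: [0.4, -0.1, -0.7]
grip_width: 0.0683
gripper_force: 0.0
t 12.4 pos [0.5554 0.2073 0.2779] units [-13.077   4.206   0.187] yaw_y -20.51 roll units 0.01 w 0.0684 q6 29.6
```

```bash

python3 -m jog '[{"linear":[-0.6,0.2,0],"roll":0},{"linear":[-0.9,0.3,0],"roll":0},{"linear":[-0.9,0.3,0],"roll":0},{"linear":[-0.9,0.3,0],"roll":0},{"linear":[-0.9,0.3,0],"roll":0},{"linear":[-0.9,0.3,0],"roll":0},{"linear":[-0.9,0.3,0],"roll":0},{"linear":[-0.9,0.3,0],"roll":0}]' 1 >/dev/null
python3 -m jog '[{"linear":[-0.9,0.3,0],"roll":0},{"linear":[-0.9,0.3,0],"roll":0},{"linear":[-0.9,0.3,0],"roll":0},{"linear":[-0.9,0.3,0],"roll":0},{"linear":[-0.9,0.3,0],"roll":0},{"linear":[-0.9,0.3,0],"roll":0},{"linear":[-0.7,0.1,0],"roll":0},{"linear":[0,0,0],"roll":0},{"linear":[0,0,0],"roll":0}]' >/dev/null
python3 go.py 0.5297 -0.3415 0.108
```

```text
t 13.82 pos [ 0.5293 -0.3396  0.2739] units [-0.046  0.04   4.148] yaw_y -20.65 roll units -0.02 w 0.0851 q6 -22.8
```

```bash

python3 -m jog '[{"linear":[-0.05,0.03,0.4],"roll":0},{"linear":[0,0,0.6],"roll":0},{"linear":[0,0,0.6],"roll":0},{"linear":[0,0,0.6],"roll":0},{"linear":[0,0,0.6],"roll":0},{"linear":[0,0,0.6],"roll":0},{"linear":[0,0,0.4],"roll":0},{"linear":[0,0,0.2],"roll":0},{"linear":[0,0,0.1],"roll":0},{"linear":[0,0,0],"roll":0},{"linear":[0,0,0],"roll":0}]' | grep ft
python3 go.py 0.5297 -0.3415 0.108
python3 -m jog '[{"linear":[0,0,0],"roll":0},{"linear":[0,0,0],"roll":0},{"linear":[0,0,0],"roll":0},{"linear":[0,0,0],"roll":0},{"linear":[0,0,0],"roll":0},{"linear":[0,0,0],"roll":0},{"linear":[0,0,0],"roll":0},{"linear":[0,0,0],"roll":0},{"linear":[0,0,0],"roll":0},{"linear":[0,0,0],"roll":0},{"linear":[0,0,0],"roll":0},{"linear":[0,0,0],"roll":0}]' -1 40
python3 go.py 0.5297 -0.3415 0.108
```

```text
ft_force: [-0.4, -0.4, -0.1]
t 14.73 pos [ 0.5309 -0.3408  0.113 ] units [-0.027 -0.022  0.126] yaw_y -20.48 roll units 0.01 w 0.0854 q6 -22.9
time_s: 15.73
position: [0.5307, -0.3415, 0.1133]
tool_rot: [[0.351, 0.937, 0.001], [0.937, -0.351, -0.002], [-0.001, 0.002, -1.0]]
ft_force: [-2.2, 0.7, 6.1]
grip_width: 0.0467
gripper_force: 40.8
t 15.73 pos [ 0.5307 -0.3415  0.1133] units [-0.009 -0.022  0.132] yaw_y -20.53 roll units 0.0 w 0.0467 q6 -23.0
```

```bash

python3 -m jog '[{"linear":[0,0,-0.2],"roll":0},{"linear":[0,0,-0.4],"roll":0},{"linear":[0,0,-0.7],"roll":0},{"linear":[0,0,-0.8],"roll":0},{"linear":[0,0,-0.8],"roll":0},{"linear":[0,0,-0.7],"roll":0},{"linear":[0,0,-0.4],"roll":0},{"linear":[0,0,0],"roll":0},{"linear":[0,0,0],"roll":0}]'
python3 go.py 0.5280 0.1347 0.1253
```

```text
time_s: 16.48
position: [0.5304, -0.3408, 0.2721]
tool_rot: [[0.35, 0.937, 0.0], [0.937, -0.35, -0.0], [-0.0, 0.0, -1.0]]
ft_force: [0.0, -0.0, -2.6]
grip_width: 0.0463
gripper_force: 41.5
t 16.48 pos [ 0.5304 -0.3408  0.2721] units [11.114 -4.223  3.668] yaw_y -20.52 roll units 0.01 w 0.0463 q6 -23.0
```

```bash

python3 -m jog '[{"linear":[0.4,-0.3,0],"roll":0},{"linear":[0.7,-0.6,0],"roll":0},{"linear":[0.7,-0.6,0],"roll":0},{"linear":[0.7,-0.6,0],"roll":0},{"linear":[0.7,-0.6,0],"roll":0},{"linear":[0.7,-0.6,0],"roll":0},{"linear":[0.7,-0.6,0],"roll":0},{"linear":[0.8,-0.3,0],"roll":0},{"linear":[0.8,0,0],"roll":0},{"linear":[0.8,0,0],"roll":0},{"linear":[0.8,0,0],"roll":0},{"linear":[0.8,0,0],"roll":0}]' >/dev/null
python3 -m jog '[{"linear":[0.8,0,0],"roll":0},{"linear":[0.7,0,0],"roll":0},{"linear":[0.5,0,0],"roll":0},{"linear":[0.3,0,0.3],"roll":0},{"linear":[0.1,0,0.5],"roll":0},{"linear":[0,0,0.5],"roll":0},{"linear":[0,0,0],"roll":0},{"linear":[0,0,0],"roll":0}]' >/dev/null
python3 go.py 0.5280 0.1347 0.1253
python3 - <<'E'
from h import *
from rig import env,optics
import cv2,pickle
c=optics.calibration("wrist");im=optics.get_image("wrist")[:,:,::-1].copy()
im=cv2.resize(im,(768,576),interpolation=cv2.INTER_CUBIC)
a=np.radians(-20.55)
for y in(.1585,.1535,.0805,.0755):
    pp=[np.round((proj("w",[.5143+np.cos(a)*x-np.sin(a)*y,.0982+np.sin(a)*x+np.cos(a)*y,.037],c)+.2)*1.5).astype(int) for x in(-.0365,.0365)]
    cv2.line(im,tuple(pp[0]),tuple(pp[1]),(255,0,255),1)
cv2.imwrite('pics/w5.png',im)
E
```

```text
t 18.15 pos [0.5264 0.1296 0.2183] units [1.380e-01 2.000e-03 2.326e+00] yaw_y -20.54 roll units 0.0 w 0.0462 q6 21.9
```

View pics/w5.png

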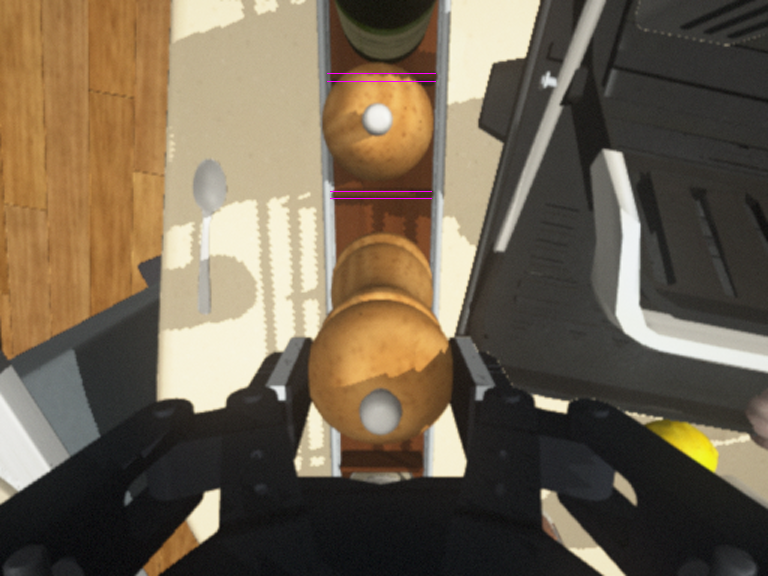

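The tall mill stands upright in its compartment (377,118) and the divider overlay (380,195) matches. Lower the short mill.

```bash

python3 -m jog '[{"linear":[0.1,0,0.2],"roll":0},{"linear":[0.02,0,0.4],"roll":0},{"linear":[0,0,0.4],"roll":0},{"linear":[0,0,0.4],"roll":0},{"linear":[0,0,0.3],"roll":0},{"linear":[0,0,0.3],"roll":0},{"linear":[0,0,0.15],"roll":0},{"linear":[0,0,0],"roll":0},{"linear":[0,0,0],"roll":0},{"linear":[0,0,0],"roll":0}]' |grep ft
python3 go.py 0.5280 0.1347 0.1253
```

```text
ft_force: [0.5, 0.0, -1.3]
t 19.03 pos [0.5295 0.1345 0.135 ] units [-0.009 -0.036  0.242] yaw_y -20.52 roll units 0.01 w 0.0462 q6 22.4
```

```bash

python3 -m jog '[{"linear":[0,-0.03,0.1],"roll":0},{"linear":[0,0,0.08],"roll":0},{"linear":[0,0,0.04],"roll":0},{"linear":[0,0,0],"roll":0},{"linear":[0,0,0],"roll":0},{"linear":[0,0,0],"roll":0}]' | grep -E "pos|ft"
python3 -m jog '[{"linear":[0,0,0.04],"roll":0},{"linear":[0,0,0],"roll":0},{"linear":[0,0,0],"roll":0}]' | grep -E "pos|ft"
```

```text
position: [0.5279, 0.1349, 0.1254]
ft_force: [-0.7, 0.1, -0.0]
position: [0.5282, 0.135, 0.1253]
ft_force: [-4.4, -0.7, 14.4]
```

```bash

python3 -m jog '[{"linear":[0,0,-0.04],"roll":0},{"linear":[0,0,0],"roll":0}]' | grep -E "pos|ft"
python3 -m jog '[{"linear":[0,0,0],"roll":0},{"linear":[0,0,0],"roll":0},{"linear":[0,0,0],"roll":0},{"linear":[0,0,0],"roll":0},{"linear":[0,0,0],"roll":0},{"linear":[0,0,0],"roll":0}]' 0.6
python3 -m jog '[{"linear":[0,0,-0.3],"roll":0},{"linear":[0,0,-0.6],"roll":0},{"linear":[0,0,-0.8],"roll":0},{"linear":[0,0,-0.9],"roll":0},{"linear":[0,0,-0.9],"roll":0},{"linear":[0,0,0],"roll":0},{"linear":[0,0,0],"roll":0}]' >/dev/null
python3 go.py 0.565 -0.1798 0.23
```

```text
position: [0.528, 0.1349, 0.1255]
ft_force: [0.6, -1.0, -2.0]
time_s: 20.45
position: [0.5279, 0.1349, 0.1253]
tool_rot: [[0.35, 0.937, 0.0], [0.937, -0.35, -0.0], [-0.0, 0.0, -1.0]]
ft_force: [-0.4, 0.8, 0.1]
grip_width: 0.0683
gripper_force: 0.0
t 21.03 pos [0.5283 0.135  0.267 ] units [-7.05   3.613  0.927] yaw_y -20.51 roll units 0.01 w 0.0679 q6 22.4
```

```bash

python3 -m jog '[{"linear":[-0.7,0,0],"roll":0},{"linear":[-0.9,0.2,0],"roll":0},{"linear":[-0.8,0.4,0],"roll":0},{"linear":[-0.8,0.5,0],"roll":0},{"linear":[-0.8,0.5,0],"roll":0},{"linear":[-0.8,0.5,0],"roll":0},{"linear":[-0.8,0.5,0],"roll":0},{"linear":[-0.8,0.5,0],"roll":0},{"linear":[-0.6,0.5,0],"roll":0},{"linear":[0,0,0.5],"roll":0},{"linear":[0,0,0.4],"roll":0},{"linear":[0,0,0],"roll":0}]' 1 >/dev/null
python3 -m jog '[{"linear":[0,0,0],"roll":0},{"linear":[0,0,0],"roll":0}]' | grep ft
python3 go.py 0.565 -0.1798 0.076
```

```text
ft_force: [-0.6, 0.4, 1.0]
t 22.2 pos [ 0.5647 -0.1776  0.2297] units [-0.05   0.025  3.843] yaw_y -20.49 roll units 0.01 w 0.0853 q6 -8.4
```

```bash

python3 -m jog '[{"linear":[-0.05,0,0.4],"roll":0},{"linear":[0,0,0.6],"roll":0},{"linear":[0,0,0.6],"roll":0},{"linear":[0,0,0.6],"roll":0},{"linear":[0,0,0.6],"roll":0},{"linear":[0,0,0.5],"roll":0},{"linear":[0,0,0.3],"roll":0},{"linear":[0,0,0.2],"roll":0},{"linear":[0,0,0.05],"roll":0},{"linear":[0,0,0],"roll":0},{"linear":[0,0,0],"roll":0}]' | grep ft
python3 go.py 0.565 -0.1798 0.076
python3 -m jog '[{"linear":[0,0,0],"roll":0},{"linear":[0,0,0],"roll":0},{"linear":[0,0,0],"roll":0},{"linear":[0,0,0],"roll":0},{"linear":[0,0,0],"roll":0},{"linear":[0,0,0],"roll":0},{"linear":[0,0,0],"roll":0},{"linear":[0,0,0],"roll":0},{"linear":[0,0,0],"roll":0},{"linear":[0,0,0],"roll":0},{"linear":[0,0,0],"roll":0},{"linear":[0,0,0],"roll":0}]' -1 40
python3 go.py 0.5006 0.0617 0.076
```

```text
ft_force: [0.2, -0.4, -0.7]
t 23.12 pos [ 0.5645 -0.1798  0.0765] units [0.005 0.012 0.012] yaw_y -20.5 roll units 0.01 w 0.0855 q6 -8.6
time_s: 24.12
position: [0.5641, -0.1798, 0.076]
tool_rot: [[0.351, 0.937, 0.001], [0.937, -0.351, -0.001], [-0.0, 0.001, -1.0]]
ft_force: [-0.2, 0.6, 5.5]
grip_width: 0.0432
gripper_force: 40.4
t 24.12 pos [ 0.5641 -0.1798  0.076 ] units [ 5.098e+00 -3.603e+00 -5.000e-03] yaw_y -20.52 roll units 0.01 w 0.0432 q6 -8.6
```

```bash

python3 -m jog '[{"linear":[0,0,-0.2],"roll":0},{"linear":[0,0,-0.4],"roll":0},{"linear":[0,0,-0.7],"roll":0},{"linear":[0,0,-0.8],"roll":0},{"linear":[0,0,-0.8],"roll":0},{"linear":[0,-0.4,-0.4],"roll":0},{"linear":[0.4,-0.7,0],"roll":0},{"linear":[0.6,-0.7,0],"roll":0},{"linear":[0.6,-0.7,0],"roll":0},{"linear":[0.7,-0.7,0],"roll":0},{"linear":[0.8,-0.4,0],"roll":0},{"linear":[0.8,0,0],"roll":0}]' >/dev/null
python3 -m jog '[{"linear":[0.7,0,0],"roll":0},{"linear":[0.4,0,0],"roll":0},{"linear":[0.1,0,0],"roll":0},{"linear":[0,0,0],"roll":0},{"linear":[0,0,0],"roll":0}]' |grep -E "ft|force|width"
python3 go.py 0.5006 0.0617 0.088
```

```text
ft_force: [0.8, -0.1, -0.0]
grip_width: 0.0437
gripper_force: 41.2
t 25.53 pos [0.5002 0.0614 0.2073] units [0.011 0.007 2.982] yaw_y -20.51 roll units 0.01 w 0.0437 q6 14.0
```

```bash
python3 - <<'E'
from h import *
from rig import env,optics
import cv2
c=optics.calibration("wrist");im=optics.get_image("wrist")[:,:,::-1].copy()
im=cv2.resize(im,(768,576),interpolation=cv2.INTER_CUBIC)
a=np.radians(-20.55)
for y in(.0805,.0755,.0025,-.0025):
    pp=[np.round((proj("w",[.5143+np.cos(a)*x-np.sin(a)*y,.0982+np.sin(a)*x+np.cos(a)*y,.037],c)+.2)*1.5).astype(int) for x in(-.0365,.0365)]
    cv2.line(im,tuple(pp[0]),tuple(pp[1]),(255,0,255),1)
cv2.imwrite('pics/w6.png',im)
E
```

```text
(no output)
```

View pics/w6.png

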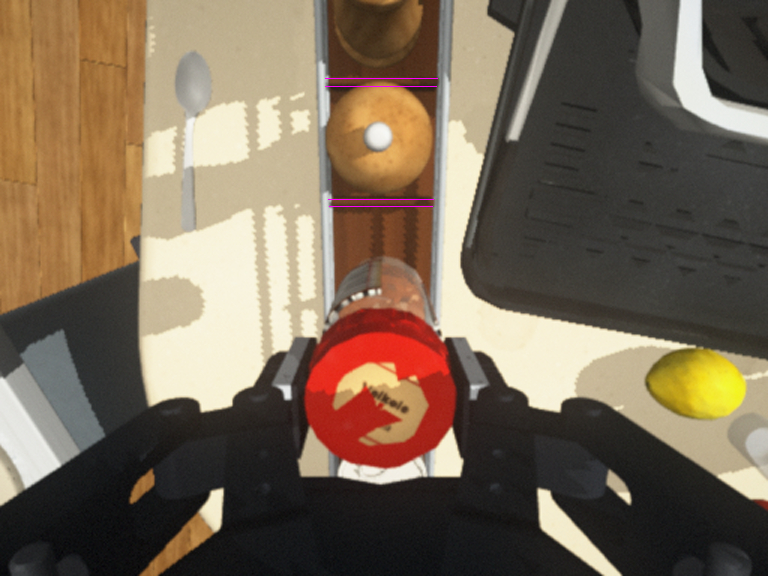

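Short mill is upright at (378,137); the jar is held over the next compartment, cap at (380,388). Lower it.

```bash

python3 - <<'E'
from h import *
from rig import env
s=env.observe();c=optics.calibration("wrist")
p=onz("w",380/1.5-.2,388/1.5-.2,s['position'][2]+.03,c);print((s['tool_rot'].T@(p-s['position']))*1e3)
E
python3 -m jog '[{"linear":[0,0,0.3],"roll":0},{"linear":[0,0,0.5],"roll":0},{"linear":[0,0,0.5],"roll":0},{"linear":[0,0,0.5],"roll":0},{"linear":[0,0,0.4],"roll":0},{"linear":[0,0,0.3],"roll":0},{"linear":[0,0,0.2],"roll":0},{"linear":[0,0,0.1],"roll":0},{"linear":[0,0,0],"roll":0},{"linear":[0,0,0],"roll":0},{"linear":[0,0,0],"roll":0}]' |grep ft
python3 go.py 0.5006 0.0617 0.088
```

```text
[ 4.20544603e+00  1.06536199e-02 -3.00017258e+01]
ft_force: [0.7, 0.6, -1.7]
t 26.5 pos [0.5009 0.0617 0.0961] units [-0.002 -0.007  0.202] yaw_y -20.53 roll units 0.0 w 0.0432 q6 14.1
```

```bash

python3 -m jog '[{"linear":[-0.09,0,0.07],"roll":0},{"linear":[0,0,0.07],"roll":0},{"linear":[0,0,0.04],"roll":0},{"linear":[0,0,0],"roll":0},{"linear":[0,0,0],"roll":0},{"linear":[0,0,0],"roll":0}]' | grep -E "pos|ft"
python3 -m jog '[{"linear":[0,0,0.04],"roll":0},{"linear":[0,0,0],"roll":0},{"linear":[0,0,0],"roll":0}]' | grep -E "pos|ft"
```

```text
position: [0.4993, 0.0586, 0.0881]
ft_force: [0.3, -0.3, -0.8]
position: [0.4996, 0.0586, 0.0879]
ft_force: [-2.4, 0.1, 13.6]
```

```bash

python3 -m jog '[{"linear":[0,0,-0.04],"roll":0},{"linear":[0,0,0],"roll":0}]' | grep -E "pos|ft"
python3 -m jog '[{"linear":[0,0,0],"roll":0},{"linear":[0,0,0],"roll":0},{"linear":[0,0,0],"roll":0},{"linear":[0,0,0],"roll":0},{"linear":[0,0,0],"roll":0},{"linear":[0,0,0],"roll":0}]' 0.5 | grep -E "ft|force|width"
python3 -m jog '[{"linear":[0,0,-0.3],"roll":0},{"linear":[0,0,-0.6],"roll":0},{"linear":[0,0,-0.8],"roll":0},{"linear":[0,0,-0.8],"roll":0},{"linear":[0,0,-0.5],"roll":0},{"linear":[0,0,0],"roll":0},{"linear":[0,0,0],"roll":0}]' >/dev/null
python3 go.py 0.4055 -0.2815 0.20
```

```text
position: [0.4994, 0.0585, 0.0884]
ft_force: [-0.6, 0.5, -1.4]
ft_force: [-0.2, 0.9, -0.2]
grip_width: 0.0643
gripper_force: 0.0
t 28.5 pos [0.4994 0.0585 0.2087] units [-8.784  0.779  0.215] yaw_y -20.51 roll units 0.01 w 0.0645 q6 13.7
```

```bash

python3 -m jog '[{"linear":[-0.5,0,0],"roll":0},{"linear":[-0.9,0,0],"roll":0},{"linear":[-0.9,0.1,0],"roll":0},{"linear":[-0.9,0.1,0],"roll":0},{"linear":[-0.9,0.1,0],"roll":0},{"linear":[-0.9,0.1,0],"roll":0},{"linear":[-0.9,0.1,0],"roll":0},{"linear":[-0.9,0.1,0],"roll":0},{"linear":[-0.9,0.1,0],"roll":0},{"linear":[-0.8,0.1,0],"roll":0},{"linear":[-0.3,0,0.2],"roll":0},{"linear":[0,0,0],"roll":0}]' 1 >/dev/null
python3 -m jog '[{"linear":[0,0,0],"roll":0},{"linear":[0,0,0],"roll":0}]' | grep ft
python3 go.py 0.4055 -0.2815 0.045
python3 - <<'E'
from h import *
from rig import env
s=env.observe();c=optics.calibration("wrist")
import cv2
im=optics.get_image("wrist")[:,:,::-1]
cv2.imwrite('pics/w7.png',cv2.resize(im,(768,576),interpolation=cv2.INTER_CUBIC))
E
```

```text
ft_force: [-0.0, -0.3, 1.6]
t 29.67 pos [ 0.4059 -0.2811  0.1995] units [-1.600e-02 -2.000e-03  3.864e+00] yaw_y -20.47 roll units 0.02 w 0.0858 q6 -28.0
```

View pics/w7.png

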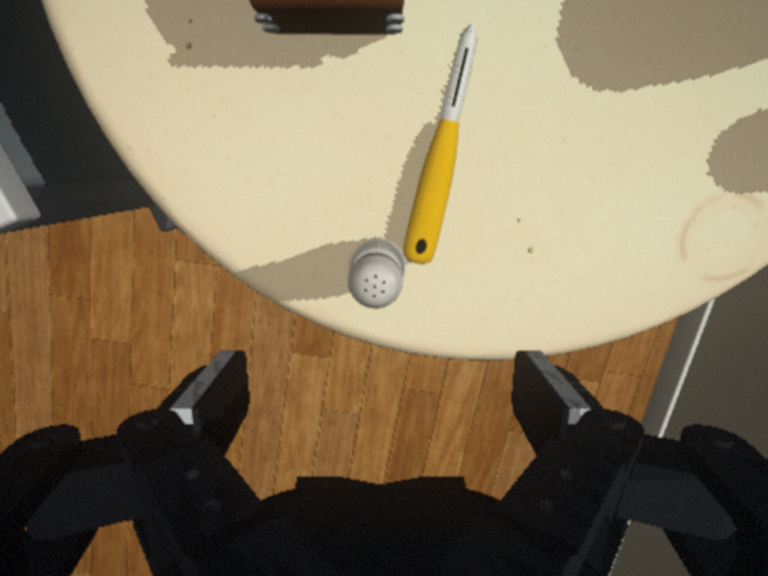

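The shaker top is at (375,286), between the fingers' lines and just left of the peeler, which is low enough to clear.

```bash

python3 - <<'E'
from h import *
from rig import env
s=env.observe();c=optics.calibration("wrist")
p=onz("w",375/1.5-.2,286/1.5-.2,.089,c);print(p,(s['tool_rot'].T@(p-s['position']))*1e3)
E
python3 -m jog '[{"linear":[0,0,0.4],"roll":0},{"linear":[0,0,0.6],"roll":0},{"linear":[0,0,0.6],"roll":0},{"linear":[0,0,0.6],"roll":0},{"linear":[0,0,0.3],"roll":0},{"linear":[0,0,0],"roll":0},{"linear":[0,0,0],"roll":0}]' | grep ft
python3 go.py 0.4055 -0.2815 0.045
```

```text
[ 0.40165711 -0.2843024   0.089     ] [ -4.65997374  -2.99269843 110.87729549]
ft_force: [0.4, 0.4, 0.5]
t 30.3 pos [ 0.4062 -0.2815  0.1004] units [-0.006 -0.017  1.384] yaw_y -20.44 roll units 0.02 w 0.085 q6 -28.0
```

```bash

python3 -m jog '[{"linear":[-0.1,-0.07,0.2],"roll":0},{"linear":[0,0,0.4],"roll":0},{"linear":[0,0,0.4],"roll":0},{"linear":[0,0,0.2],"roll":0},{"linear":[0,0,0.1],"roll":0},{"linear":[0,0,0.05],"roll":0},{"linear":[0,0,0],"roll":0},{"linear":[0,0,0],"roll":0},{"linear":[0,0,0],"roll":0}]' | grep -E "pos|ft"
python3 -m jog '[{"linear":[0,0,0],"roll":0},{"linear":[0,0,0],"roll":0},{"linear":[0,0,0],"roll":0},{"linear":[0,0,0],"roll":0},{"linear":[0,0,0],"roll":0},{"linear":[0,0,0],"roll":0},{"linear":[0,0,0],"roll":0},{"linear":[0,0,0],"roll":0},{"linear":[0,0,0],"roll":0},{"linear":[0,0,0],"roll":0},{"linear":[0,0,0],"roll":0},{"linear":[0,0,0],"roll":0}]' -1 40
python3 go.py 0.4732 -0.0114 0.057
```

```text
position: [0.4021, -0.2854, 0.0468]
ft_force: [-0.4, -0.0, -0.4]
time_s: 32.05
position: [0.4017, -0.2851, 0.0465]
tool_rot: [[0.35, 0.937, -0.0], [0.937, -0.35, -0.0], [-0.0, -0.0, -1.0]]
ft_force: [-1.9, 0.7, 6.2]
grip_width: 0.0339
gripper_force: 39.3
t 32.05 pos [ 0.4017 -0.2851  0.0465] units [ 7.036 -0.724 -0.264] yaw_y -20.51 roll units 0.01 w 0.0339 q6 -28.6
```

The grip width of 34 mm is below the expected ~42 mm, so the pads may be off-centre. I'll check numerically where the cap sits between the fingers.

```bash

python3 - <<'E'
from h import *
from rig import env
import cv2
s=env.observe();c=optics.calibration("wrist");im=optics.get_image("wrist")[:,:,::-1]
R,p=s['tool_rot'],s['position']
for dx in(-.015,0,.015): print(dx,proj("w",p+R@np.array([dx,0,-.0435]),c).round(1))
print('34mm px',np.ptp([proj("w",p+R@np.array([0,d,-.04]),c)[0] for d in(-.017,.017)]))
g=cv2.medianBlur(cv2.cvtColor(im,cv2.COLOR_BGR2GRAY),3)
h=cv2.HoughCircles(g[170:384,150:360],cv2.HOUGH_GRADIENT,1,15,param1=80,param2=16,minRadius=22,maxRadius=58)
if h is not None: print((h[0][:6]+[150,170,0]).round(1))
col=im[180:330:5,253].astype(int);print([tuple(x) for x in col])
row=g[265,170:340:5];print(row)
E
```

```text
-0.015 [253.  318.6]
0 [253.  285.5]
0.015 [253. 250.]
34mm px 85.78372109802731
[[251.5 267.5  38.6]
 [253.5 243.5  35. ]
 [264.5 257.5  51.9]
 [252.5 228.5  38.5]
 [266.5 235.5  48.4]
 [239.5 256.5  54.1]]
[(np.int64(174), np.int64(209), np.int64(224)), (np.int64(173), np.int64(209), np.int64(221)), (np.int64(104), np.int64(122), np.int64(126)), (np.int64(115), np.int64(121), np.int64(125)), (np.int64(114), np.int64(123), np.int64(125)), (np.int64(121), np.int64(127), np.int64(129)), (np.int64(155), np.int64(164), np.int64(169)), (np.int64(157), np.int64(166), np.int64(170)), (np.int64(155), np.int64(164), np.int64(170)), (np.int64(76), np.int64(82), np.int64(83)), (np.int64(104), np.int64(111), np.int64(113)), (np.int64(133), np.int64(139), np.int64(142)), (np.int64(140), np.int64(149), np.int64(149)), (np.int64(147), np.int64(155), np.int64(157)), (np.int64(160), np.int64(170), np.int64(174)), (np.int64(173), np.int64(182), np.int64(187)), (np.int64(184), np.int64(193), np.int64(196)), (np.int64(157), np.int64(166), np.int64(169)), (np.int64(95), np.int64(102), np.int64(102)), (np.int64(128), np.int64(134), np.int64(138)), (np.int64(126), np.int64(132), np.int64(134)), (np.int64(100), np.int64(105), np.int64(108)), (np.int64(123), np.int64(128), np.int64(130)), (np.int64(114), np.int64(122), np.int64(123)), (np.int64(106), np.int64(114), np.int64(116)), (np.int64(85), np.int64(92), np.int64(98)), (np.int64(60), np.int64(109), np.int64(149)), (np.int64(61), np.int64(110), np.int64(153)), (np.int64(56), np.int64(106), np.int64(148)), (np.int64(16), np.int64(16), np.int64(20))]
[ 29  27  28  40  28  27  26  41  30  97 109 123 128 161 180 184 194 195
 189 129 112 110  93  78  71  28  38  33  31  33  37  42  32  33]
```

The cap sits about 4 mm ahead of the tool centre. I'll open, shift by that, and grip again.

```bash

python3 -m jog '[{"linear":[0,0,0],"roll":0},{"linear":[0,0,0],"roll":0},{"linear":[0,0,0],"roll":0},{"linear":[0,0,0],"roll":0},{"linear":[0.05,0,0.04],"roll":0},{"linear":[0.05,0,0.04],"roll":0},{"linear":[0,0,0],"roll":0},{"linear":[0,0,0],"roll":0}]' 0.6 | grep -E "pos|width"
python3 -m jog '[{"linear":[0,0,0],"roll":0},{"linear":[0,0,0],"roll":0},{"linear":[0,0,0],"roll":0},{"linear":[0,0,0],"roll":0},{"linear":[0,0,0],"roll":0},{"linear":[0,0,0],"roll":0},{"linear":[0,0,0],"roll":0},{"linear":[0,0,0],"roll":0},{"linear":[0,0,0],"roll":0},{"linear":[0,0,0],"roll":0},{"linear":[0,0,0],"roll":0},{"linear":[0,0,0],"roll":0}]' -1 40
cat > cap.py <<'E'
from h import *
from rig import env
import cv2
s=env.observe();c=optics.calibration("wrist");im=optics.get_image("wrist")[:,:,::-1]
R,p=s['tool_rot'],s['position']
print('axis px',[proj("w",p+R@np.array([0,0,-z]),c).round(0)[1] for z in (.03,.0435)])
print(im[180:330:5,253,1]); print(im[265,170:340:5,1])
E
python3 cap.py
```

```text
position: [0.4032, -0.2812, 0.0428]
grip_width: 0.0685
time_s: 33.77
position: [0.4031, -0.2814, 0.0433]
tool_rot: [[0.35, 0.937, -0.0], [0.937, -0.35, -0.0], [-0.0, 0.0, -1.0]]
ft_force: [-1.2, 1.2, 5.8]
grip_width: 0.0351
gripper_force: 39.4
axis px [np.float64(267.0), np.float64(286.0)]
[209 210 208 129 112 124 124 126 168 166 167  77  89 134 145 148 158 175
 123 132  53 134 134 120 129 125 120 110 101  21]
[ 24  27  32  36  26  23  26  38  19  90 103 105 113 124 164 173 159 180
 167 103  97  87  82  73  39  26  37  38  28  29  33  41  35  34]
```

Width barely changed, so the shaker is just slimmer there; it's now centred. Lift and carry.

```bash

python3 -m jog '[{"linear":[0,0,-0.1],"roll":0},{"linear":[0,0,-0.2],"roll":0},{"linear":[0,0,0],"roll":0},{"linear":[0,0,0],"roll":0}]' | grep -E "ft|width|force"
python3 cap.py
python3 -m jog '[{"linear":[0,0,-0.3],"roll":0},{"linear":[0,0,-0.6],"roll":0},{"linear":[0,0,-0.7],"roll":0},{"linear":[0,0,-0.7],"roll":0},{"linear":[0,0,-0.5],"roll":0},{"linear":[0,0,0],"roll":0},{"linear":[0,0,0],"roll":0}]' | grep -E "ft|width|force"
python3 cap.py
python3 go.py 0.4732 -0.0114 0.0553
```

```text
ft_force: [-0.6, -0.2, -0.7]
grip_width: 0.0346
gripper_force: 39.8
axis px [np.float64(267.0), np.float64(286.0)]
[209 210 212 166 108 125 126 129 171 170 165  80  91 135 145 150 156 178
 122 132  83 132 137 131 126 125 117 110 110  17]
[ 29  24  31  37  23  28  28  47  22  92 104 106 114 138 158 132 173 178
 113 162  94  86  82  75  39  25  39  42  28  29  38  45  33  34]
ft_force: [0.1, 0.3, -1.5]
grip_width: 0.0351
gripper_force: 39.8
axis px [np.float64(267.0), np.float64(286.0)]
[219 219 221 174 113 139 138 138 175 174 174  80  96 143 151 155 165 184
 129 137  87 137 143 137 136 132 121 115 107  17]
[ 27  24  29  37  24  22  25  48  25  96 107 111 124 149 155 157 181 186
 118 183 100  94  88  81  41  27  30  47  32  32  35  45  33  30]
t 34.83 pos [ 0.4029 -0.281   0.1661] units [ 6.927 -0.714  2.774] yaw_y -20.52 roll units 0.01 w 0.035 q6 -28.2
```

```bash

python3 -m jog '[{"linear":[0.4,-0.1,0],"roll":0},{"linear":[0.7,-0.1,0],"roll":0},{"linear":[0.8,-0.1,0],"roll":0},{"linear":[0.8,-0.1,0],"roll":0},{"linear":[0.8,-0.1,0],"roll":0},{"linear":[0.8,-0.1,0],"roll":0},{"linear":[0.8,-0.1,0],"roll":0},{"linear":[0.8,0,0],"roll":0},{"linear":[0.6,0,0],"roll":0},{"linear":[0.3,0,0],"roll":0},{"linear":[0.1,0,0],"roll":0},{"linear":[0,0,0],"roll":0}]' >/dev/null
python3 -m jog '[{"linear":[0,0,0.2],"roll":0},{"linear":[0,0,0.4],"roll":0},{"linear":[0,0,0],"roll":0},{"linear":[0,0,0],"roll":0}]' | grep -E "width|ft"
python3 go.py 0.4732 -0.0114 0.0553; python3 cap.py
```

```text
ft_force: [0.3, 0.3, -0.2]
grip_width: 0.0345
t 36.17 pos [ 0.4731 -0.0138  0.1421] units [ 0.059 -0.013  2.17 ] yaw_y -20.6 roll units -0.01 w 0.0345 q6 4.6
axis px [np.float64(267.0), np.float64(286.0)]
[ 51  54  54  85 133 174 179 165 209 209 206 101 114 174 187 191 202 219
 158 171 108 172 172 167 168 164 154 143 166  25]
[ 39  40  42  53  39  37  40  50  29 119 133 140 146 175 169 167 218 213
 226 220 127 115 107 101  50  34  45  56  39  42  45  59  46  47]
```

```bash

python3 -m jog '[{"linear":[0.03,0,0.2],"roll":0},{"linear":[0,0,0.4],"roll":0},{"linear":[0,0,0.4],"roll":0},{"linear":[0,0,0.4],"roll":0},{"linear":[0,0,0.3],"roll":0},{"linear":[0,0,0.2],"roll":0},{"linear":[0,0,0.1],"roll":0},{"linear":[0,0,0],"roll":0},{"linear":[0,0,0],"roll":0},{"linear":[0,0,0],"roll":0}]' |grep ft
python3 go.py 0.4732 -0.0114 0.0553
```

```text
ft_force: [-0.0, -0.4, -1.2]
t 37.05 pos [ 0.4746 -0.0121  0.0635] units [ 0.004 -0.038  0.206] yaw_y -20.51 roll units 0.01 w 0.0346 q6 4.7
```

```bash

python3 -m jog '[{"linear":[0,-0.03,0.07],"roll":0},{"linear":[0,0,0.07],"roll":0},{"linear":[0,0,0.05],"roll":0},{"linear":[0,0,0],"roll":0},{"linear":[0,0,0],"roll":0},{"linear":[0,0,0],"roll":0}]' | grep -E "pos|ft"
python3 -m jog '[{"linear":[0,0,0.04],"roll":0},{"linear":[0,0,0],"roll":0},{"linear":[0,0,0],"roll":0}]' | grep -E "pos|ft"
```

```text
position: [0.4731, -0.0115, 0.0554]
ft_force: [-0.4, 1.3, 1.7]
position: [0.4732, -0.0114, 0.0552]
ft_force: [-5.0, 2.5, 19.9]
```

```bash

python3 -m jog '[{"linear":[0,0,-0.04],"roll":0},{"linear":[0,0,0],"roll":0}]' | grep -E "pos|ft"
python3 -m jog '[{"linear":[0,0,0],"roll":0},{"linear":[0,0,0],"roll":0},{"linear":[0,0,0],"roll":0},{"linear":[0,0,0],"roll":0},{"linear":[0,0,0],"roll":0},{"linear":[0,0,0],"roll":0}]' 0.35 | grep -E "ft|force|width"
python3 -m jog '[{"linear":[0,0,-0.2],"roll":0},{"linear":[0,0,-0.4],"roll":0},{"linear":[0,0,-0.6],"roll":0},{"linear":[0,0,-0.8],"roll":0},{"linear":[0,0,-0.8],"roll":0},{"linear":[0,0,-0.8],"roll":0},{"linear":[0,0,-0.8],"roll":0},{"linear":[-0.8,0,-0.5],"roll":0},{"linear":[-0.8,-0.3,0],"roll":0},{"linear":[-0.8,-0.3,0],"roll":0},{"linear":[-0.8,-0.3,0],"roll":0},{"linear":[0,0,0],"roll":0}]' | grep -E "pos|ft"
```

```text
position: [0.4732, -0.0116, 0.0556]
ft_force: [-0.3, -0.5, -1.2]
ft_force: [-0.8, -0.0, 0.3]
grip_width: 0.0575
gripper_force: 0.0
position: [0.3917, -0.1217, 0.252]
ft_force: [-0.0, 1.0, 0.6]
```

Viewing budget is used up, so verify numerically with the top camera: compare expected tops against what is there.

```bash
python3 - <<'E'
from h import *
import cv2
im=optics.get_image("top")[:,:,::-1];old=cv2.imread('pics/raw_t.png')
hsv=cv2.cvtColor(im,cv2.COLOR_BGR2HSV).astype(int)
E=[("tall",.5554,.2078,.179),("short",.5280,.1347,.159),("jar",.5006,.0617,.118),("salt",.4732,-.0114,.10)]
a=np.radians(-20.55);R=np.array([[np.cos(a),-np.sin(a)],[np.sin(a),np.cos(a)]])
for n,x,y,z in E:
    e=proj("top",[x,y,z]);u,v=np.round(e).astype(int);w=hsv[v-14:v+15,u-14:u+15]
    if n=="jar": m=((w[...,0]<8)|(w[...,0]>172))&(w[...,1]>170)&(w[...,2]>90)
    else: m=(w[...,1]<60)&(w[...,2]>110)
    k,l,st,ce=cv2.connectedComponentsWithStats(m.astype(np.uint8))
    for i in range(1,k):
        if st[i,4]<4: continue
        c=ce[i]+[u-14,v-14];d=R.T@(onz("top",*c,z)[:2]-[x,y]);print(n,'area',st[i,4],'rack offset mm',(d*1e3).round(1))
for n,u,v in(("bottle",155,187),("tin",283,232),("lemon",292,154),("glass",318,136),("timer",348,140)):
    print(n,'mean change',np.abs(im[v-12:v+13,u-12:u+13].astype(int)-old[v-12:v+13,u-12:u+13]).mean().round(1))
E
```

```text
tall area 50 rack offset mm [ 41.3 -10.8]
tall area 11 rack offset mm [-1.8  0.9]
tall area 88 rack offset mm [-39.1   8.7]
short area 68 rack offset mm [ 40.7 -10.8]
short area 11 rack offset mm [-2.6  0.1]
short area 90 rack offset mm [-38.8   9.8]
jar area 146 rack offset mm [-1.4 -2.5]
salt area 84 rack offset mm [42.  -8.8]
salt area 108 rack offset mm [ 2.7 -1.4]
salt area 21 rack offset mm [ -8.  -45.7]
salt area 79 rack offset mm [-40.9  11.6]
bottle mean change 2.6
tin mean change 3.8
lemon mean change 2.4
glass mean change 2.6
timer mean change 2.6
```

All four are within 3 mm of their compartment centres, and the other things haven't moved.

```bash
python3 -c "
from rig import env
print(env.close_job())"
```

```text
the job is handed in; nothing more can be done
None
```

I handed the job in: tall mill, short mill, spice jar and salt shaker stand in the rack in descending order from the bottle to the tin. The top camera put each within about 3 mm of its compartment centre and showed nothing else moved, but hand-in returned no verdict.

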